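# Fit the handle knob on the rotary switch of a control station

## Task

Fit the loose bar-handled knob on the bare D-shaft of the rotary switch in the control station's cover: bring the flat in its bore round to the flat of the shaft, then press it straight on, gently and without forcing it, until it snaps fully home. Then turn the switch clockwise (seen from above) to its end stop with the knob, let go, and leave the other loose parts on the bench where they are.

Things in the scene. Friction and masses are not known exactly. Their poses are not given: they have to be found in the camera images.
- knob: Loose black handle knob, 120 g, standing on its skirt on the bench (not the small fluted round one). Skirt 48 mm across, 0 to 16 mm high; on it a bar grip with flat parallel sides, 28 mm wide, 36 mm long, 16 to 50 mm high, to be pinched across its width; one bar end runs into a pointed nose. Origin: centre of the underside; z up, x along the bar to the nose. Nose starts within 52 deg of world +x.
- knob_nose (a point): Tip of the knob's nose, 28 mm from the knob's axis (knob +x), 16 mm above its underside; axes as the knob's. Poses measured are too rough to press the knob on by them: if it rubs or binds, ease it sideways the way it is being pushed; the shaft's tapered pilot then centres it.
- knob_bore (a point): Mouth of the knob's D-shaped bore, on the knob's axis, 12.5 mm above its underside, opening downward; 19.2 mm in diameter, its flat on the nose side (+x), 4.1 mm from the axis, 12.5 mm deep; from its end a round pilot hole 8.2 mm in diameter goes on for 18 mm. Below the mouth is a wider recess with two snap lips 30 mm apart. Axes as the knob's.
- station: Control station: grey steel enclosure 220 x 160 mm, 90 mm high, lying on its back, fixed to the bench. Origin: centre of its underside; z up; x along its long side, from the switch towards two lamps and a push button in the cover (107 mm high, at x = +72 mm), which are not needed.
- switch_foot (a point): Foot of the shaft, on its axis: centre of the top of the aluminium switch plate (72 x 72 mm, 94 mm above the bench), x = -35 mm in the station. z up the shaft; axes as the station's, they do NOT turn with the shaft. A knob fully home stands with its underside on this plate (0 mm). Last before that are two sprung balls at the foot: from 8 mm up it takes 10 to 20 N to press the knob over them.
- shaft_tip (a point): Tip centre of the upright steel shaft, 41.5 mm above the plate; axes as the station's, not turning with the shaft. Top 17 mm: round pilot 6.8 mm in diameter, tapered to 2.4 mm in its top 4 mm. Below, sharp-edged, the D: 18 mm in diameter, flat 3.5 mm from the axis; 0.6 mm play. It turns stiffly (0.25 N m). Until home, over 50 N between knob and switch (wedging included) breaks it.
- flat_zero (a point): Point 30 mm from the shaft's axis on the plate, at the tick along the station's +x (axes as the station's). At the start the shaft's flat faces an unknown way: up to 49 deg either side of this tick. Nose over some 9 deg off the flat: the knob, on the pilot, rests on the D's top, underside 11 to 12 mm above the plate: feel there with about 5 N. In line: it slides down freely to 8 mm.
- stop_tick (a point): Point 30 mm from the shaft's axis on the plate, at the other tick, 80 deg clockwise of the first seen from above (axes as the station's): the nose points here when the switch is at its clockwise end stop. The bore's play lets the nose run up to 8 deg past it.
- round_knob: Bystander: small black fluted round knob, 36 mm in diameter, 24 mm high. Origin: centre of its underside.
- relay_a: Bystander: clear-cased relay 28 x 36 mm, 56 mm high. Origin: centre of its underside.
- relay_b: Bystander: the other relay, the same. Origin: centre of its underside.
- gland_nut: Bystander: hexagonal aluminium ring nut, 36 mm across, 11 mm high. Origin: centre of its underside.
- screwdriver: Bystander: screwdriver 200 mm long, lying. Origin: its middle, on the underside.

How it is judged:
On the way, in this order (a step that is already met when the one before it is completed fails the run):
1. the knob is snapped fully home on the shaft (z of knob in the frame of switch_foot below 0.002 m and horizontal distance between knob and switch_foot below 0.003 m and angle between knob's own z axis and vertical below 0.06 rad), for 0.1 s.
2. the knob, still home, has turned the switch clockwise to its end stop (z of knob in the frame of switch_foot below 0.002 m and horizontal distance between knob and switch_foot below 0.003 m and x of knob_nose in the frame of switch_foot below 0.0088 m and y of knob_nose in the frame of switch_foot below -0.02 m), for 0.1 s.
At the end, for the whole second after the job is handed in: The knob sits snapped home on the shaft: its underside less than 2 mm above the switch plate, its axis within 3 mm of the shaft's, upright within 0.06 rad, at rest and let go, and its nose turned clockwise to the end stop (at least 72 degrees clockwise of the station's x axis; the stop is at 80) (all of step 2 and angle between knob's own z axis and vertical below 0.06 rad and linear speed of knob below 0.01 m/s); the robot touches nothing.
It fails at once if the knob was forced: over 50 N between knob and switch, summed over their contacts, before it was home (contact force between knob and station above 50 N and z of knob in the frame of switch_foot above 0.004 m).
It fails at once if another loose part was pushed away by more than 30 mm (distance of any of round_knob, relay_a, relay_b, gland_nut, screwdriver from where it was at the start of the episode above 0.03 m).
It also fails if it takes over 72 s, if anything falls off the work surface, if the arm or the gripper's body presses on something with over 40 N, if the wrist force passes 120 N, or if a joint passes its speed limit or range.

## Robot

A 6-joint arm with a two-finger parallel gripper is mounted at the origin on the work surface. World frame = base frame: x ahead of the robot, y to its left, z up, the work surface at z = 0. Lengths are in m, angles in rad, forces in N, time in s.
With the tool pointing down it reaches from about 0.3 to 0.825 m from the base axis. Payload 5.4 kg.
Tool frame: the origin (TCP) lies on the front face of the gripper's body, between the roots of the fingers; the fingertips stand 88 mm ahead of it and the grasp point (between the pads) lies 69 mm ahead of it; z points along the fingers, x is the direction in which the jaws open and shut, and the axes are right-handed (so a half turn about z gives the same grasp; the last joint's range is limited). The gripper opens to 92 mm and grips with 3 to 60 N. Pads are 20 mm wide; open, the fingers measure 128 mm over their backs; the gripper's body (75 mm by 189 mm) begins 69 mm behind the grasp point.
Start: joints at [-1.458, 0.158, 1.597, -0, 1.386, -0.21], TCP at [0.182, -0.545, 0.303] pointing down, gripper open.
Joint ranges: [-2.91, 2.91], [-0.94, 2.29], [0.18, 2.7], [-1.29, 4.43], [0.17, 2.64], [-3, 3]. Speed limits (rad/s): [2.57, 2.57, 3.14, 3.14, 3.14, 3.14].

## Interface

Orientations are given as a rotation vector (axis times angle).
In Python, from station import robot gives the robot as it stands. Calls block until the motion is done:
- robot.move_pose(position, orientation): joint-space move of the TCP to a pose.
- robot.move_straight(position, ori=None, v=0.15): straight line of the TCP; ori=None keeps the orientation; v is the mean speed in m/s.
- robot.goto_joints(angles): joint-space move.
- robot.move_gripper(opening): opening from 0.0 (shut) to 1.0 (fully open); the grip force is fixed at half the most; returns when the fingers have stopped.
- robot.hold(seconds).
- robot.inverse_kinematics(position, orientation): joint angles nearest the present ones, or None.
- robot.snapshot(name): name is "side" or "top" or "wrist"; returns the picture (420x560x3 uint8, blue, green, red); there is no depth.
- robot.get_calibration(name): a dict with "fx", "fy", "cx", "cy" (pixels), "k1" (the pictures are not rectified: a ray, as slopes to the right and down, at radius r is drawn at 1 + k1 r^2 times it, then the intrinsics apply), "R" (3x3) and "t" (3): a world point X has camera coordinates R X + t; the wrist camera has in their place "tool_from_camera" (4x4, takes a point from camera to tool coordinates, whose origin is the TCP and whose axes are the tool frame's). Camera axes: x right, y down, z forward; pixel columns grow to the right and rows downward; lengths in m; the calibration is good to about 2 mm. A picture is of the moment at which its call begins: read the wrist's pose just before it. get_calibration takes no time and is no camera call.
A pose or a line that the arm cannot do raises robot.MotionError and nothing moves.
- robot.hand_in(): hands the job in, once; it reports no verdict.
Readings, each from a call of its own:
- robot.current_clock(): time.
- robot.current_joints(): joint angles.
- robot.current_joint_vel(): joint speeds.
- robot.current_joint_torque(): joint torques, N m.
- robot.current_position(): TCP position.
- robot.current_tcp_rot(): TCP orientation.
- robot.current_force(): force on the tool from outside, world axes, zero at the start.
- robot.current_ft_torque(): the same for the moment, N m.
- robot.current_finger_gap(): opening from 0.0 (shut) to 1.0 (fully open).
Only numpy, scipy, OpenCV 4.12 (cv2) and the standard library are available. Lean on these libraries where they do the work, as an engineer would, in place of code of your own. Each camera call takes 0.05 s, during which the arm holds its last target.

## Working session

There is one attempt and no reset: what is moved stays moved. The work goes in short steps, each a Python script; the robot and the scene stay as the last script left them, time stands still between calls to the robot, and variables do not carry over. Pictures are saved under pics/ and viewed, and the job is handed in when it is done.

```bash
ls; mkdir -p pics; cat > look.py <<'E'
from station import robot
import cv2,sys
def shot(n,f):
    im=robot.snapshot(n); cv2.imwrite('pics/'+f+'.png',im); return im
E
python3 - <<'E'
from look import *
import numpy as np
for n in("side","top","wrist"):
    shot(n,n+"0"); c=robot.get_calibration(n); print(n,{k:np.round(v,4).tolist() for k,v in c.items()})
print(robot.current_clock(),robot.current_position(),robot.current_tcp_rot(),robot.current_force(),robot.current_finger_gap())
E
```

```text
pics
side {'fx': 491.1808, 'fy': 491.1808, 'cx': 283.9116, 'cy': 211.9529, 'k1': -0.0567, 'R': [[-0.9963, -0.0859, -0.0008], [-0.0429, 0.5056, -0.8617], [0.0745, -0.8584, -0.5075]], 't': [0.5153, 0.1223, 1.2656]}
top {'fx': 460.2921, 'fy': 460.2921, 'cx': 278.9745, 'cy': 219.0056, 'k1': -0.1189, 'R': [[0.0042, -1.0, -0.0086], [-0.9991, -0.0038, -0.0427], [0.0426, 0.0088, -0.9991]], 't': [0.0439, 0.5268, 1.4788]}
wrist {'fx': 339.0108, 'fy': 339.0108, 'cx': 281.1675, 'cy': 208.7632, 'k1': 0.0001, 'tool_from_camera': [[1.0, 0.0, -0.0004, -0.001], [0.0001, 0.957, 0.29, -0.0817], [0.0004, -0.29, 0.957, -0.0825], [0.0, 0.0, 0.0, 1.0]]}
0.15 [ 0.18232605 -0.54496378  0.30195921] [-2.54869877e+00  1.83500182e+00  1.50652422e-03] [-0.47478441 -0.08344668 -0.36087397] 0.9981411728331215
```

View pics/side0.png

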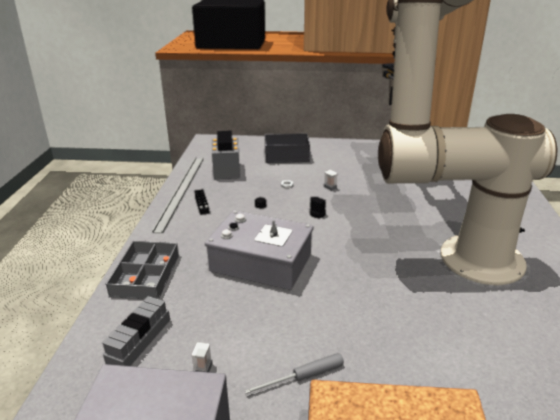

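View pics/top0.png

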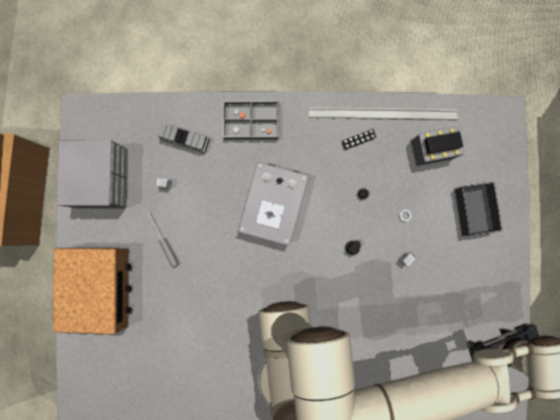

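View pics/wrist0.png

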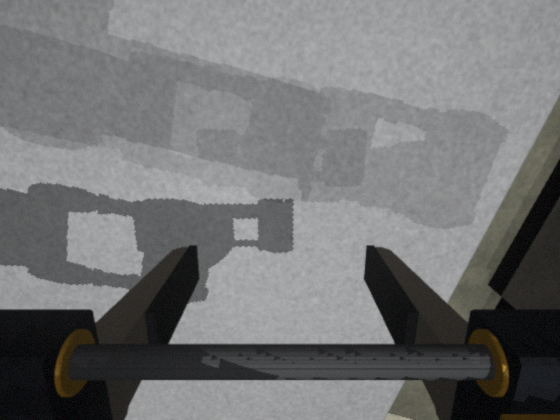

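The top view shows the handle knob at about (352,247), the round knob at (363,194), the relays at (409,260) and (163,184), the nut at (405,215), the screwdriver near (163,240), and the switch plate at about (270,214). Next I'll get rough positions by ray casting, then look closer with the wrist camera.

```bash
cat > look.py <<'E'
from station import robot
import cv2,sys,numpy as np
from scipy.spatial.transform import Rotation as Ro
def shot(n,f):
    im=robot.snapshot(n); cv2.imwrite('pics/'+f+'.png',im); return im
def KD(n):
    c=robot.get_calibration(n)
    return np.array([[c['fx'],0,c['cx']],[0,c['fy'],c['cy']],[0,0,1.]]),np.array([c['k1'],0,0,0.]),c
def campose(n,p=None,rv=None):
    "world_from_camera R, origin"
    c=robot.get_calibration(n)
    if n!='wrist':
        R=np.array(c['R']);t=np.array(c['t']); return R.T,-R.T@t
    T=np.array(c['tool_from_camera']);Rt=Ro.from_rotvec(rv).as_matrix()
    return Rt@T[:3,:3],Rt@T[:3,3]+p
def rays(n,px,p=None,rv=None):
    K,D,c=KD(n)
    u=cv2.undistortPoints(np.array(px,float).reshape(-1,1,2),K,D).reshape(-1,2)
    R,o=campose(n,p,rv); d=np.c_[u,np.ones(len(u))]@R.T
    return o,d
def onplane(n,px,z,p=None,rv=None):
    o,d=rays(n,px,p,rv); return o+d*((z-o[2])/d[:,2])[:,None]
def project(n,X,p=None,rv=None):
    K,D,c=KD(n);R,o=campose(n,p,rv)
    Xc=(np.atleast_2d(X)-o)@R
    return cv2.projectPoints(Xc,np.zeros(3),np.zeros(3),K,D)[0].reshape(-1,2)
def tri(rs):
    A=np.zeros((3,3));b=np.zeros(3)
    for o,d in rs:
        d=d/np.linalg.norm(d);P=np.eye(3)-np.outer(d,d);A+=P;b+=P@o
    X=np.linalg.solve(A,b)
    res=[np.linalg.norm(np.cross(X-o,d/np.linalg.norm(d))) for o,d in rs]
    return X,res
def down(psi):
    c,s=np.cos(psi),np.sin(psi)
    return Ro.from_matrix(np.array([[c,s,0],[s,-c,0],[0,0,-1.]])).as_rotvec()
E
python3 - <<'E'
from look import *
print(onplane('top',[(352,247)],.03),onplane('top',[(363,194)],.02),onplane('top',[(409,260)],.05))
print(onplane('top',[(270,214),(280,180)],.095))
R=Ro.from_rotvec(robot.current_tcp_rot()).as_matrix();print(np.degrees(np.arctan2(R[1,0],R[0,0])))
for n,P in(('knob',(.43,-.165)),('sw',(.5,.06))):
  for psi in range(-180,180,30):
    # cam centre over target
    q=robot.inverse_kinematics([P[0],P[1],.35],down(np.radians(psi)))
    print(n,psi,None if q is None else np.round(q,2))
im=cv2.imread('pics/top0.png')[140:290,220:430];cv2.imwrite('pics/top0c.png',cv2.resize(im,None,fx=3.8,fy=3.8,interpolation=cv2.INTER_CUBIC))
E
```

```text
[[ 0.43721172 -0.18787158  0.03      ]] [[ 0.60829683 -0.22557683  0.02      ]] [[ 0.39659862 -0.36674085  0.05      ]]
[[0.53830727 0.07279753 0.095     ]
 [0.64293683 0.04264006 0.095     ]]
-71.50594849188307
knob -180 [-0.63 -0.18  1.84 -0.    1.48  2.51]
knob -150 [-0.63 -0.18  1.84 -0.    1.48  1.99]
knob -120 [-0.63 -0.18  1.84 -0.    1.48  1.46]
knob -90 [-0.63 -0.18  1.84 -0.    1.48  0.94]
knob -60 [-0.63 -0.18  1.84  0.    1.48  0.42]
knob -30 [-0.63 -0.18  1.84 -0.    1.48 -0.11]
knob 0 [-0.63 -0.18  1.84 -0.    1.48 -0.63]
knob 30 [-0.63 -0.18  1.84 -0.    1.48 -1.15]
knob 60 [-0.63 -0.18  1.84  0.    1.48 -1.68]
knob 90 [-0.63 -0.18  1.84 -0.    1.48 -2.2 ]
knob 120 [-0.63 -0.18  1.84  0.    1.48 -2.72]
knob 150 None
sw -180 None
sw -150 [-0.12 -0.06  1.73 -0.    1.47  2.5 ]
sw -120 [-0.12 -0.06  1.73 -0.    1.47  1.97]
sw -90 [-0.12 -0.06  1.73 -0.    1.47  1.45]
sw -60 [-0.12 -0.06  1.73  0.    1.47  0.93]
sw -30 [-0.12 -0.06  1.73 -0.    1.47  0.4 ]
sw 0 [-0.12 -0.06  1.73 -0.    1.47 -0.12]
sw 30 [-0.12 -0.06  1.73 -0.    1.47 -0.64]
sw 60 [-0.12 -0.06  1.73  0.    1.47 -1.17]
sw 90 [-0.12 -0.06  1.73 -0.    1.47 -1.69]
sw 120 [-0.12 -0.06  1.73 -0.    1.47 -2.22]
sw 150 [-0.12 -0.06  1.73 -0.    1.47 -2.74]
```

View pics/top0c.png

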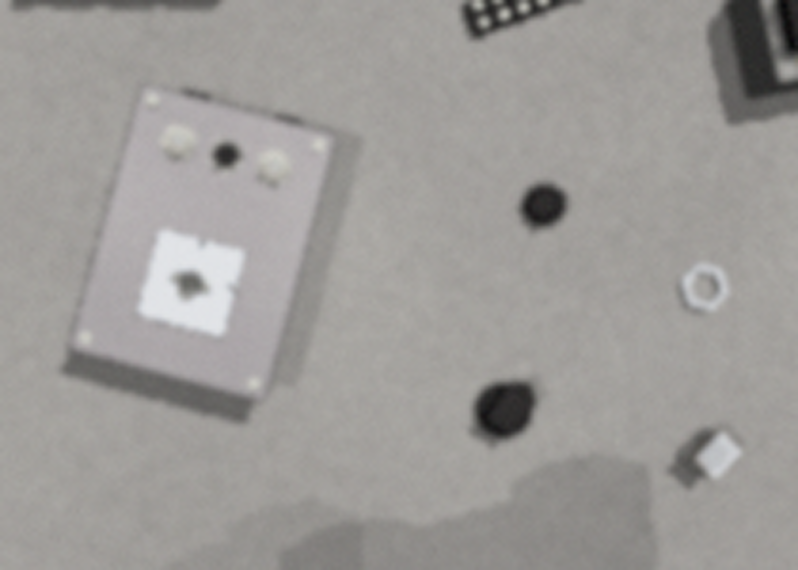

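Here the station is yawed roughly -15°, and the plate's ticks are on its +x and -y sides. The knob's nose seems to point up and to the right in the picture. Next come wrist views of both, with heights from two placements.

```bash
python3 - <<'E'
from look import *
import json
log={}
def view(name,P,psi,z,fwd):
    psi=np.radians(psi); y=np.array([np.sin(psi),-np.cos(psi)])
    p=np.r_[np.array(P)-fwd*y,z]
    robot.move_pose(p,down(psi))
    robot.hold(.1)
    a,b=robot.current_position(),robot.current_tcp_rot(); shot('wrist',name); log[name]=[list(a),list(b)]
K=(.437,-.188);S=(.538,.073)
view('k1',K,60,.22,.09)
view('k2',K,60,.22,.03)
view('s1',S,75,.31,.09)
view('s2',S,75,.31,.02)
json.dump(log,open('poses.json','w'));print(robot.current_clock(),robot.current_joints(),robot.current_force())
E
```

```text
4.2333 [-8.11953607e-02  2.05994706e-02  1.73020282e+00  8.54045124e-05
  1.39171233e+00 -1.38999316e+00] [-0.66289132 -0.06410248 -0.15169001]
```

View pics/k1.png

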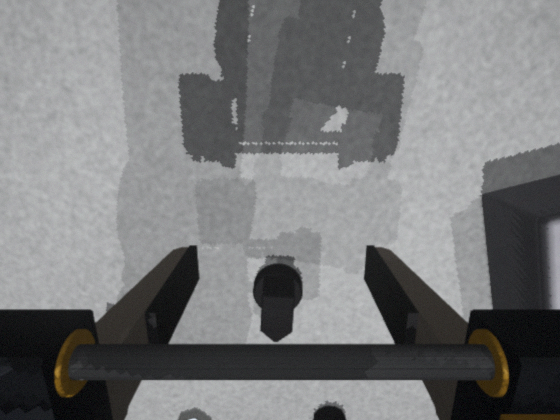

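View pics/k2.png

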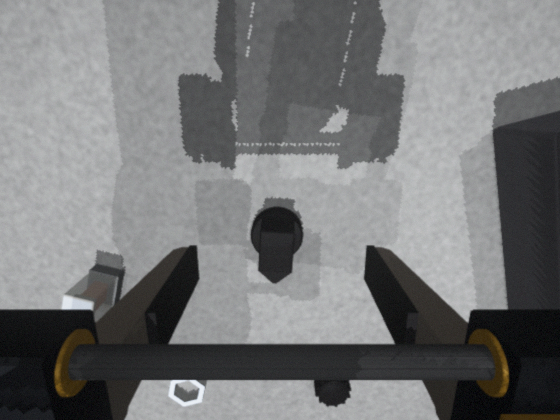

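View pics/s1.png

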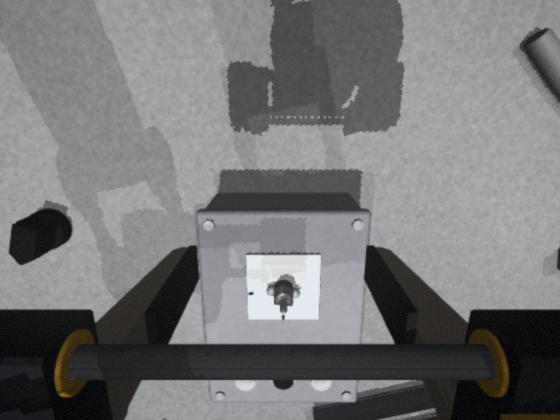

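View pics/s2.png

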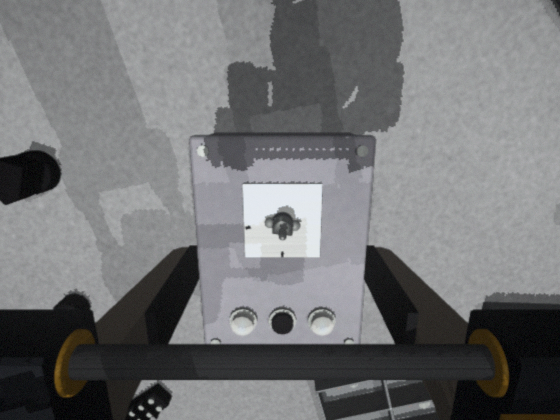

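k1 shows the knob near (278,290) and k2 shows it near (276,240), with the nose pointing down the image, i.e. world ≈ -30°. s2 shows the plate centred near (282,220), the ticks at (282,254) and (248,228), and the shaft seen obliquely. I'll enlarge k2 and s2.

```bash
python3 - <<'E'
import cv2,numpy as np
def crop(n,x0,x1,y0,y1,f,g=.5):
    im=cv2.imread(f'pics/{n}.png')[y0:y1,x0:x1]
    im=(255*(im/255.)**g).astype(np.uint8)
    cv2.imwrite(f'pics/{n}_c.png',cv2.resize(im,None,fx=f,fy=f,interpolation=cv2.INTER_CUBIC))
crop('k2',235,325,190,290,5.5,.4)
crop('s2',235,330,175,265,6,1)
crop('s1',235,330,245,330,6,1)
E
```

```text
(no output)
```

View pics/k2_c.png

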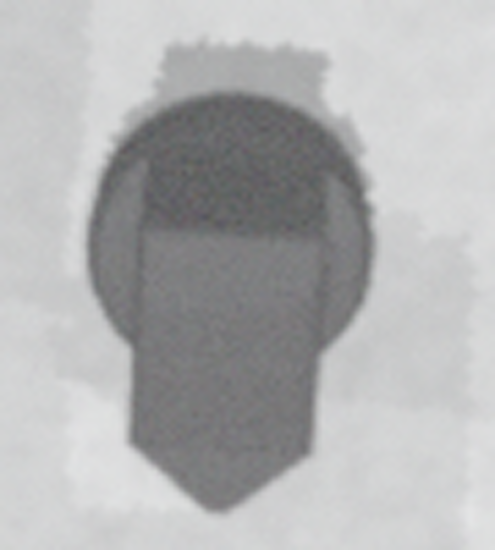

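View pics/s2_c.png

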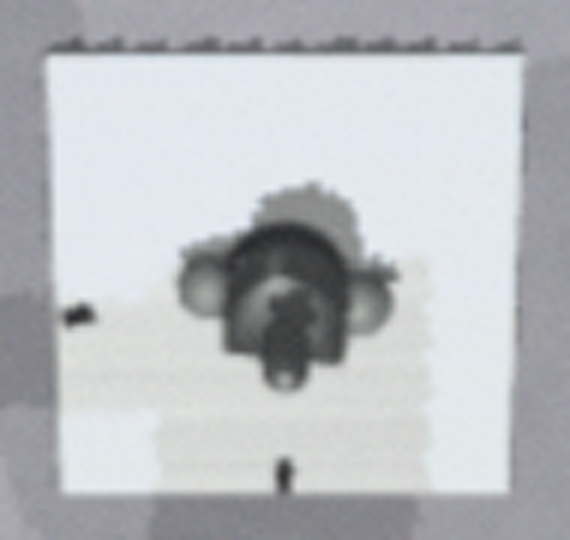

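View pics/s1_c.png

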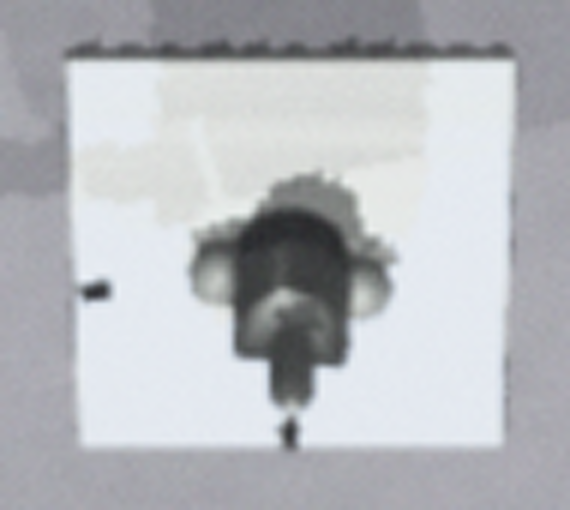

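The flat edge of the shaft faces the +x tick approximately. I'll take closer views from directly overhead for the angles and for the two-view positions.

```bash
python3 - <<'E'
from look import *
import json
log=json.load(open('poses.json'))
def view(name,P,psi,z,fwd):
    psi=np.radians(psi); y=np.array([np.sin(psi),-np.cos(psi)])
    p=np.r_[np.array(P)-fwd*y,z]
    robot.move_pose(p,down(psi))
    robot.hold(.15)
    a,b=robot.current_position(),robot.current_tcp_rot(); shot('wrist',name); log[name]=[list(a),list(b)]
K=(.437,-.188);S=(.538,.073)
view('s3',S,75,.25,-.082)
view('s4',S,75,.25,-.03)
view('k3',K,60,.18,-.03)
view('k4',K,60,.18,-.08)
json.dump(log,open('poses.json','w'));print(robot.current_clock())
def crop(n,x0,x1,y0,y1,f,g=.5):
    im=cv2.imread(f'pics/{n}.png')[y0:y1,x0:x1]
    im=(255*(im/255.)**g).astype(np.uint8)
    cv2.imwrite(f'pics/{n}_c.png',cv2.resize(im,None,fx=f,fy=f,interpolation=cv2.INTER_CUBIC))
for n in('s3','s4'): 
    u=project('wrist',[*S,.11],*map(np.array,log[n]))[0].astype(int);print(n,u); crop(n,u[0]-70,u[0]+70,max(u[1]-70,0),u[1]+70,4,1); print(u-70)
for n in('k3','k4'): 
    u=project('wrist',[*K,.03],*map(np.array,log[n]))[0].astype(int);print(n,u); crop(n,u[0]-70,u[0]+70,max(u[1]-70,0),u[1]+70,4,.4);print(u-70)
E
```

```text
7.35
s3 [279 108]
[209  38]
s4 [280 186]
[210 116]
k3 [279 184]
[209 114]
k4 [279 112]
[209  42]
```

View pics/s3_c.png

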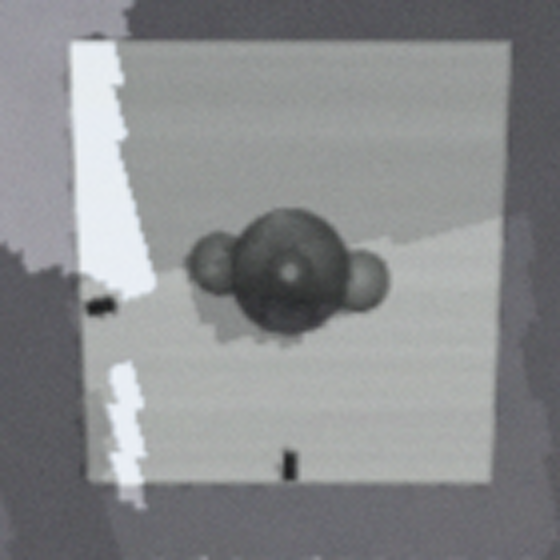

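View pics/s4_c.png

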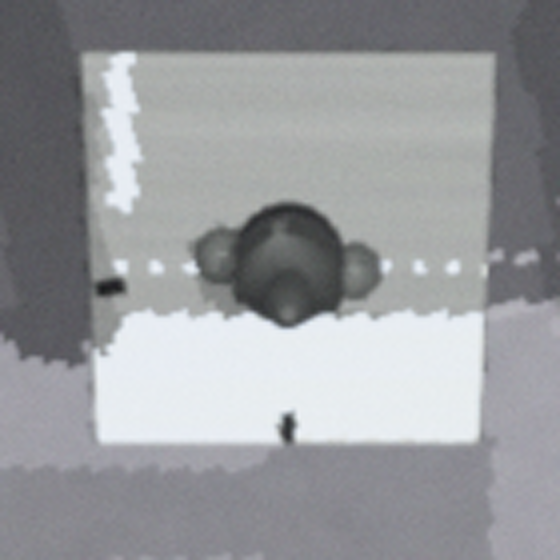

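View pics/k3_c.png

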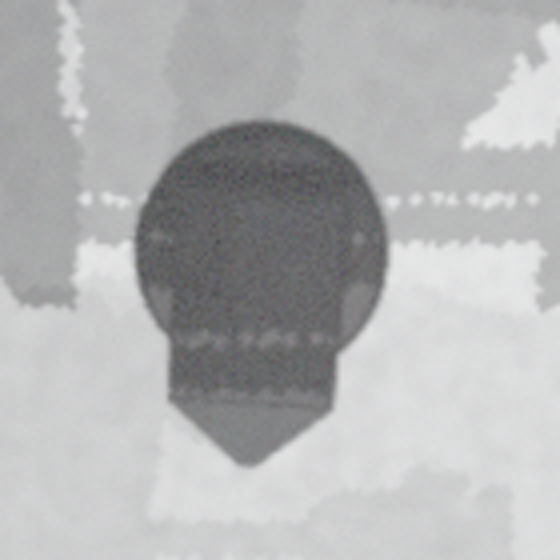

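View pics/k4_c.png

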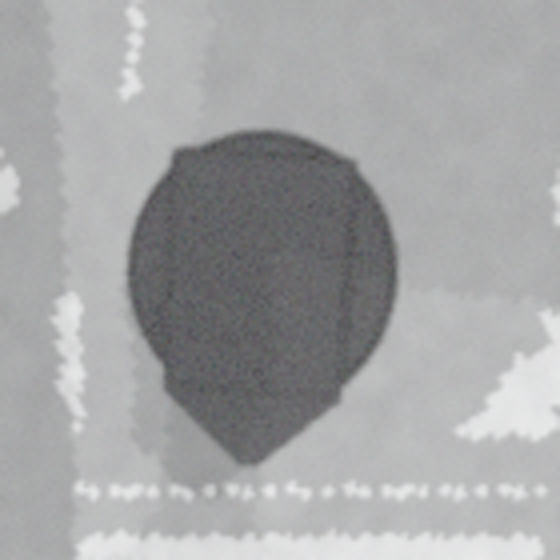

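```bash
python3 - <<'E'
import cv2,numpy as np
out=[]
for n,(x,y) in dict(s3=(281,106),s4=(281,180),s2=(282,222)).items():
    im=cv2.imread(f'pics/{n}.png')[y-26:y+26,x-32:x+32]
    g=cv2.cvtColor(im,cv2.COLOR_BGR2GRAY).astype(float)
    g=np.clip((g-30)/(140-30),0,1)*255
    cv2.imwrite(f'pics/{n}_d.png',cv2.resize(g.astype(np.uint8),None,fx=10,fy=10,interpolation=cv2.INTER_CUBIC))
    out.append(cv2.resize(g.astype(np.uint8),None,fx=6,fy=6,interpolation=cv2.INTER_CUBIC))
cv2.imwrite('pics/sd.png',np.vstack([np.hstack(out[:2]),np.hstack([out[2],out[2]*0])]))
E
```

```text
(no output)
```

View pics/sd.png

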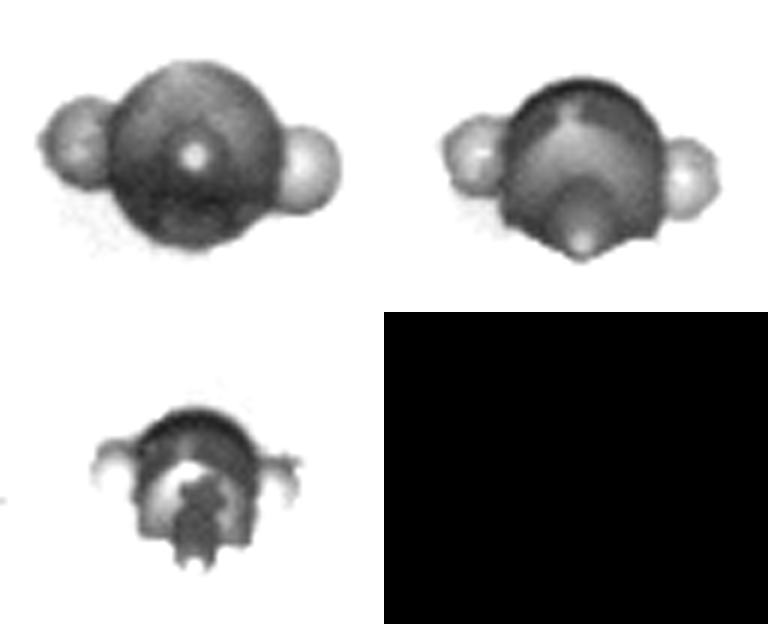

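s3 (overhead) shows the flat edge of the D from about (269,111.7) to (294.8,114.2), the tip at (281.5,106) and the ball bumps on either side. Next I'll measure these and the knob.

```bash
python3 - <<'E'
from look import *
import json
log={k:tuple(map(np.array,v)) for k,v in json.load(open('poses.json')).items()}
ang=lambda v:np.degrees(np.arctan2(v[1],v[0]))
for n,a,b in(('s3',(269,111.7),(294.8,114.2)),('s2',(273.3,233.7),(291.7,234.8)),('s4',(268.8,191),(294.2,193.7))):
    P=onplane('wrist',[a,b],.1185,*log[n]); d=P[1]-P[0]
    print(n,'flat normal deg',ang(d)+90, ang(d)-90,'len',np.linalg.norm(d),'mid',P.mean(0))
# plate corners by mask
tips={'s3':(209+289/4,38+270/4),'s4':(210+288/4,116+303/4)}
ticks={'s3':[(209+290/4,38+465/4),(209+101/4,38+306/4)],'s4':[(210+288/4,116+428/4),(210+111/4,116+287/4)]}
cor={'s3':[(209+70/4,38+41/4),(209+511/4,38+41/4),(209+491/4,38+482/4),(209+89/4,38+482/4)],
 's4':[(210+82/4,116+53/4),(210+495/4,116+53/4),(210+481/4,116+442/4),(210+97/4,116+442/4)]}
r=lambda n,p:(lambda o,d:(o,d[0]))(*rays('wrist',[p],*log[n]))
X,res=tri([r('s3',tips['s3']),r('s4',tips['s4'])]);print('tip',X,res)
C=[]
for i in range(4):
    X,res=tri([r('s3',cor['s3'][i]),r('s4',cor['s4'][i])]);C.append(X);print('corner',X,np.max(res))
C=np.array(C);print('centre',C.mean(0),'edges',[ (ang(C[(i+1)%4]-C[i]),np.linalg.norm(C[(i+1)%4]-C[i])) for i in range(4)])
T=[]
for i in range(2):
    X,res=tri([r('s3',ticks['s3'][i]),r('s4',ticks['s4'][i])]);T.append(X);print('tick',X,res, ang(X-C.mean(0)))
for n in('s3','s4'):
    P=onplane('wrist',cor[n]+ticks[n],.094,*log[n]);c=P[:4].mean(0);print(n,c,[ang(P[(i+1)%4]-P[i]) for i in range(4)],'ticks',ang(P[4]-c),ang(P[5]-c))
# knob
ks={}
for n,o in(('k3',(209,114)),('k4',(209,42))):
    im=cv2.imread(f'pics/{n}.png');g=cv2.cvtColor(im,cv2.COLOR_BGR2GRAY)
    m=(g<60).astype(np.uint8)
    m2=np.zeros_like(m);m2[o[1]:o[1]+140,o[0]:o[0]+140]=m[o[1]:o[1]+140,o[0]:o[0]+140]
    cs=max(cv2.findContours(m2,0,1)[0],key=cv2.contourArea)
    x,y,w,h=cv2.boundingRect(cs);print(n,x,y,w,h)
noz={'k3':(209+248/4,114+466/4),'k4':(209+250/4,42+465/4)}
X,res=tri([r('k3',noz['k3']),r('k4',noz['k4'])]);print('nose',X,res)
# bar top corners far (tail) & nose side in k4: 
q=[(209+180/4,42+152/4),(209+356/4,42+163/4),(209+340/4,42+400/4),(209+167/4,42+380/4)]
P=onplane('wrist',q,.05,*log['k4']);print(P,[(ang(P[(i+1)%4]-P[i]),np.linalg.norm(P[(i+1)%4]-P[i])) for i in range(4)],P.mean(0))
# skirt circle
for n,c,z in(('k3',(209+261/4,114+248/4),.016),('k4',(209+263/4,42+262/4),.016)): print(onplane('wrist',[c],z,*log[n]))
E
```

```text
s3 flat normal deg 159.7107875727438 -20.28921242725619 len 0.015868632762696303 mid [0.54081703 0.07361277 0.1185    ]
s2 flat normal deg 161.32685816909714 -18.673141830902864 len 0.01589342509901102 mid [0.53984341 0.07363521 0.1185    ]
s4 flat normal deg 158.75473806052963 -21.245261939470367 len 0.016663439236352696 mid [0.53971425 0.07322914 0.1185    ]
tip [0.53652015 0.0743643  0.13047497] [np.float64(2.2731124924926123e-05), np.float64(2.2731124924958463e-05)]
corner [0.49330308 0.04945304 0.09531952] 5.594660315720458e-05
corner [0.51161896 0.11784363 0.09554503] 9.702439666779704e-05
corner [0.58045117 0.0998741  0.09402165] 0.00023199201418126061
corner [0.56200596 0.0307117  0.09380811] 0.00011658535256060833
centre [0.53684479 0.07447062 0.09467357] edges [(np.float64(75.00729122631687), np.float64(0.07080110172352812)), (np.float64(-14.631241224413502), np.float64(0.07115544929274535)), (np.float64(-104.93289046494269), np.float64(0.07158008537365367)), (np.float64(164.74163388783805), np.float64(0.07122925831714032))]
tick [0.56816446 0.06603174 0.09501141] [np.float
[... 625 characters left out ...]
1342295
k3 243 144 63 86
k4 241 74 68 84
nose [ 0.45782563 -0.20614251  0.0492407 ] [np.float64(5.870517703278762e-05), np.float64(5.870517703276764e-05)]
[[ 0.41307476 -0.1916698   0.05      ]
 [ 0.42729873 -0.17003771  0.05      ]
 [ 0.45606685 -0.18891071  0.05      ]
 [ 0.44014861 -0.2104567   0.05      ]] [(np.float64(56.67347209508632), np.float64(0.025889552997318176)), (np.float64(-33.26642379725372), np.float64(0.03440631645568154)), (np.float64(-126.45709876708403), np.float64(0.026788434632027253)), (np.float64(145.24271711716833), np.float64(0.03295361251418681))] [ 0.43414724 -0.19026873  0.05      ]
[[ 0.43219487 -0.18952747  0.016     ]]
[[ 0.432202   -0.18947236  0.016     ]]
```

Measurements:
- The shaft axis is at (0.5368, 0.0745), with the plate at z≈0.0947. The ticks are at -15° and -95°.
- The flat faces about -20°.
- The knob axis is at about (0.434, -0.190), with the nose at about -34° and the top at about 0.049.

Next is the grasp, with the jaws across the bar.

```bash
python3 - <<'E'
from look import *
psi=np.radians(56);K=(.4340,-.1903)
robot.move_pose([*K,.19],down(psi))
robot.move_straight([*K,.108],v=.1)
print('pre',robot.current_force(),robot.current_position())
robot.move_gripper(0.0);robot.hold(.2)
print('gap',robot.current_finger_gap()*.092,robot.current_force(),robot.current_ft_torque())
shot('wrist','g0')
robot.move_straight([*K,.30],v=.15);robot.hold(.2)
print('lift',robot.current_finger_gap()*.092,robot.current_force(),robot.current_ft_torque())
shot('wrist','g1');shot('side','g1s');print(robot.current_clock(),robot.current_joints())
g=cv2.imread('pics/g1.png');g=(255*(g/255.)**.5).astype(np.uint8)
s=cv2.imread('pics/g1s.png')[100:240,280:440]
cv2.imwrite('pics/g1x.png',np.vstack([cv2.resize(g[200:400],(800,286)),cv2.resize(s,(343,300)).repeat(1,0) if 0 else np.pad(cv2.resize(s,(343,300)),((0,0),(0,457),(0,0)))]))
E
```

```text
pre [-0.61566362 -0.76853687 -0.75168927] [ 0.43448585 -0.19067988  0.10854777]
gap 0.02787608690572839 [-0.38440049  0.32684206 -0.69353051] [-0.02437091 -0.09827992  0.0280775 ]
lift 0.027900751475962923 [ 0.75351338  0.3835115  -1.04130188] [ 0.05235738 -0.10866148 -0.02317561]
11.7083 [-6.69027449e-01 -1.07437812e-01  1.87412325e+00 -3.10150547e-06
  1.37559039e+00 -1.64642586e+00]
```

View pics/g1x.png

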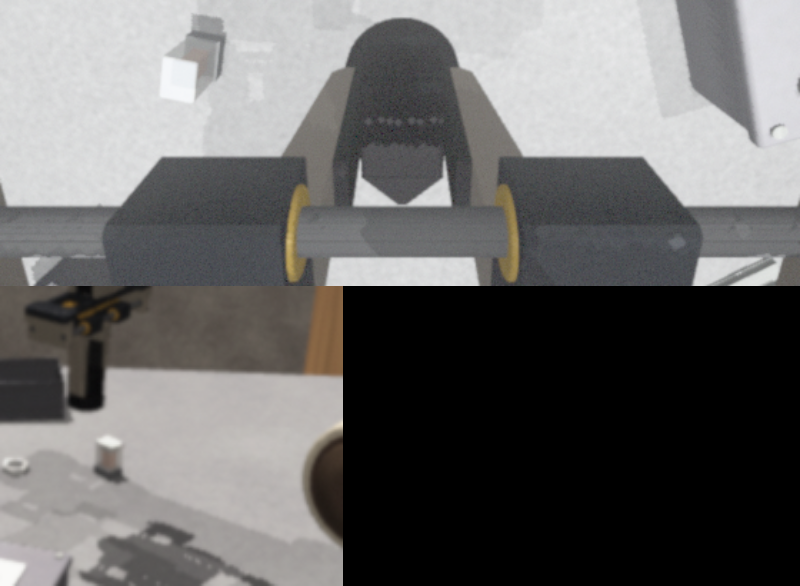

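The knob is held: gap 27.9 mm, and the nose tip is at about (281,342) in the wrist picture. I'll use that picture to find where the knob's axis lies in the tool frame, then go to above the shaft.

```bash
python3 - <<'E'
from look import *
K,D,c=KD('wrist');T=np.array(c['tool_from_camera'])
u=cv2.undistortPoints(np.array([[[281.4,342.]]]),K,D)[0,0]
d=T[:3,:3]@np.r_[u,1];P=T[:3,3]+d*((.0585-T[2,3])/d[2]);print('nose in tool',P,'axis y',P[1]-.028)
robot.move_pose([.5368,.0745,.285],down(np.radians(70)));robot.hold(.3)
print(robot.current_position(),robot.current_joints()[5],robot.current_force(),robot.current_clock())
shot('wrist','a1');shot('top','a1t');shot('side','a1s')
E
```

```text
nose in tool [0.00048715 0.02816083 0.0585    ] axis y 0.0001608256926868383
[0.53682993 0.07364053 0.28511139] -1.30699251221439 [ 0.11305319  0.12376807 -1.20553862] 13.1083
```

```bash
python3 - <<'E'
from look import *
S=np.array([.5368,.0745])
def rd(t=''):
    p=robot.current_position();f=robot.current_force();print(t,'u=%.1f'%(1e3*(p[2]-.1085-.094)),np.round((p[:2]-S)*1e3,2),np.round(f,1),np.round(robot.current_ft_torque(),2));return p,f
rd('start')
cmd=S.copy()
robot.move_straight([*cmd,.2255],v=.08);robot.hold(.3)
p,f=rd(); cmd=cmd-(p[:2]-S)
robot.move_straight([*cmd,.2225],v=.03);robot.hold(.2);f0=rd('ref')[1]
z=.2225
for i in range(14):
    z-=.001
    robot.move_straight([*cmd,z],v=.02);robot.hold(.1)
    p,f=rd('z=%.4f'%z)
    if f[2]-f0[2]>4 or np.hypot(*(f-f0)[:2])>6: break
print(robot.current_clock(),cmd)
E
```

```text
start u=82.6 [ 0.01 -0.36] [ 0.2  0.6 -0.7] [ 0.04 -0.16  0.  ]
 u=23.4 [ 0.17 -0.  ] [-1.3 -0.6 -1. ] [ 0.07 -0.16  0.02]
ref u=20.0 [-0.15 -0.  ] [ 0.1 -0.  -1.1] [-0.01 -0.17 -0.  ]
z=0.2215 u=19.0 [-0.16 -0.  ] [-0.3 -0.  -0.8] [-0.01 -0.16 -0.  ]
z=0.2205 u=18.0 [-0.18 -0.02] [-0.4 -0.1 -0.5] [-0.02 -0.14  0.  ]
z=0.2195 u=17.0 [-0.17 -0.01] [-0.   0.8 -0.4] [ 0.03 -0.16 -0.02]
z=0.2185 u=16.0 [-0.17  0.  ] [-0.6  0.1 -1.2] [ 0.06 -0.2  -0.01]
z=0.2175 u=15.0 [-0.16 -0.01] [-0.2  0.8 -1.7] [-0.   -0.18 -0.01]
z=0.2165 u=14.0 [-0.19  0.  ] [ 0.3  0.2 -1.3] [-0.01 -0.12 -0.01]
z=0.2155 u=13.0 [-0.18 -0.01] [ 0.3  0.2 -0.3] [ 0.04 -0.17 -0.03]
z=0.2145 u=12.0 [-0.19  0.01] [ 0.3  0.2 -1. ] [ 0.05 -0.15  0.02]
z=0.2135 u=11.0 [-0.19 -0.  ] [0.1 0.6 0.5] [ 0.09 -0.13  0.02]
z=0.2125 u=10.0 [-0.18  0.  ] [ 0.   0.1 -0.9] [-0.05 -0.17 -0.02]
z=0.2115 u=9.0 [-0.17  0.02] [-0.5 -0.2 -1.5] [ 0.03 -0.13  0.01]
z=0.2105 u=8.0 [-0.15 -0.09] [-0.1 -1.1 -0.9] [-0.17 -0.08  0.05]
z=0.2095 u=7.2 [-0.03 -0.38] [-1.  -3.7 -0. ] [-0.71 -0.07 -0.02]
z=0.2085 u=6.3 [ 0.15 -0.23] [-0.4 -4.2  2.6] [-0.82 -0.17  0.05]
19.8 [0.53662983 0.07450352]
```

It slid freely past the D's top, so the flats are in line. It's now on the sprung balls. I'll ease it toward the side push and press on in small steps.

```bash
python3 - <<'E'
from look import *
S=np.array([.5368,.0745])
def rd(t=''):
    p=robot.current_position();f=robot.current_force();print(t,'u=%.1f'%(1e3*(p[2]-.1085-.094)),np.round((p[:2]-S)*1e3,2),np.round(f,1),np.round(robot.current_ft_torque(),2));return p,f
cmd=np.array([.53663,.0743]);z=.2085
for i in range(16):
    z-=.0007
    robot.move_straight([*cmd,z],v=.02);robot.hold(.05)
    p,f=rd('z=%.4f'%z)
    lat=f[:2]; 
    if np.hypot(*lat)>2.5: cmd=cmd+lat/np.hypot(*lat)*2e-4
    if f[2]>26 or np.hypot(*lat)>10: break
print(robot.current_clock(),cmd,robot.current_finger_gap()*92)
E
```

```text
z=0.2078 u=5.7 [ 0.12 -0.2 ] [-0.2 -2.6  3.9] [-0.67 -0.14  0.04]
z=0.2071 u=4.6 [ 0.02 -0.23] [ 0.7 -2.6  3.4] [-0.42 -0.35 -0.02]
z=0.2064 u=3.3 [-0.22 -0.45] [ 3.8 -1.1 -0.8] [-0.29 -0.63  0.02]
z=0.2057 u=2.4 [-0.35 -0.54] [ 2.1 -0.8 -4.4] [-0.16 -0.62  0.01]
z=0.2050 u=1.8 [-0.43 -0.53] [ 2.5 -0.2 -5.4] [-0.11 -0.49 -0.04]
z=0.2043 u=1.3 [-0.22 -0.54] [-0.6  0.  -6.3] [-0.04 -0.21 -0.03]
z=0.2036 u=0.7 [-0.07 -0.66] [-0.8 -0.5 -6.1] [-0.09 -0.1  -0.03]
z=0.2029 u=0.3 [ 0.13 -0.66] [-0.6 -0.2 -5. ] [-0.08  0.04 -0.01]
z=0.2022 u=-0.1 [ 0.29 -0.66] [-2.5 -0.2 -2.3] [-0.08  0.2  -0.07]
z=0.2015 u=-0.5 [ 0.34 -0.6 ] [-4.1 -0.3  1.7] [0.04 0.59 0.03]
z=0.2008 u=-0.5 [ 0.33 -0.6 ] [-5.6 -0.2  7.7] [ 0.02  0.94 -0.01]
z=0.2001 u=-0.5 [ 0.3  -0.59] [-8.2 -0.5 10.2] [ 0.09  1.15 -0.  ]
z=0.1994 u=-0.5 [ 0.29 -0.61] [-8.1  0.9 15. ] [0.08 1.51 0.  ]
z=0.1987 u=-0.6 [ 0.26 -0.6 ] [-10.6   0.4  18. ] [0.06 1.76 0.02]
24.0 [0.53606606 0.07383073] 27.81264455973232
```

The knob snapped over the balls and is bottoming on the plate: u stays at -0.5 mm while force rises, and the peak push before home was about 5 N. Next I'll relax the press and turn clockwise.

```bash
python3 - <<'E'
from look import *
S=np.array([.5368,.0745])
def yaw():
    R=Ro.from_rotvec(robot.current_tcp_rot()).as_matrix();return np.degrees(np.arctan2(R[1,0],R[0,0]))
def rd(t=''):
    p=robot.current_position();f=robot.current_force();m=robot.current_ft_torque();print(t,'u=%.1f'%(1e3*(p[2]-.1085-.094)),'yaw %.1f'%yaw(),np.round((p[:2]-S)*1e3,2),np.round(f,1),np.round(m,2));return p,f,m
c=[.5368,.0739,.2018]
robot.move_straight(c,v=.02);robot.hold(.2);rd('relax')
for a in list(range(60,-1,-10))+[-3,-6,-8,-10]:
    robot.move_pose(c,down(np.radians(a)));robot.hold(.15)
    p,f,m=rd(str(a))
    if abs(m[2])>.9 or np.hypot(*f[:2])>20: break
print(robot.current_clock(),robot.current_finger_gap()*92)
E
```

```text
relax u=-0.5 yaw 70.0 [ 0.26 -0.61] [-3.5 -0.8  2.8] [0.07 0.3  0.02]
60 u=-0.5 yaw 60.1 [ 0.3  -0.51] [-0.6  0.5  2.1] [0.17 0.13 0.02]
50 u=-0.5 yaw 50.2 [ 0.38 -0.75] [ 0.6 -0.3  2.4] [-0.09 -0.26  0.12]
40 u=-0.5 yaw 40.2 [ 0.4 -0.7] [ 3.2 -0.8  1.2] [-0.11 -0.6   0.15]
30 u=-0.5 yaw 30.2 [ 0.39 -0.71] [ 3.7 -1.1  1.4] [-0.18 -0.85  0.18]
20 u=-0.5 yaw 20.2 [ 0.39 -0.66] [ 5.5 -1.3  1.1] [-0.22 -1.04  0.09]
10 u=-0.5 yaw 10.2 [ 0.42 -0.64] [ 5.3 -1.5  0.5] [-0.15 -1.07  0.06]
0 u=-0.5 yaw 0.2 [ 0.45 -0.68] [ 6.  -0.8  0.6] [-0.27 -1.08  0.03]
-3 u=-0.5 yaw -2.8 [ 0.44 -0.65] [ 5.1 -1.   0.4] [-0.22 -1.01  0.16]
-6 u=-0.5 yaw -5.8 [ 0.47 -0.67] [ 5.3 -0.7  0.9] [-0.26 -1.09  0.21]
-8 u=-0.5 yaw -7.8 [ 0.45 -0.68] [ 5.4 -1.   0.6] [-0.24 -1.07  0.2 ]
-10 u=-0.5 yaw -9.8 [ 0.48 -0.67] [ 5.6 -1.9  0.3] [-0.24 -1.06  0.2 ]
29.2 27.917126809764568
```

```bash
python3 - <<'E'
from look import *
S=np.array([.5368,.0745])
def yaw():
    R=Ro.from_rotvec(robot.current_tcp_rot()).as_matrix();return np.degrees(np.arctan2(R[1,0],R[0,0]))
def rd(t=''):
    p=robot.current_position();f=robot.current_force();m=robot.current_ft_torque();print(t,'u=%.1f'%(1e3*(p[2]-.1085-.094)),'yaw %.1f'%yaw(),np.round((p[:2]-S)*1e3,2),np.round(f,1),np.round(m,2));return p,f,m
c=[.5368,.0739,.2018]
for a in (-11.5,-13,-14.5,-16):
    robot.move_pose(c,down(np.radians(a)));robot.hold(.15)
    p,f,m=rd(str(a))
    if abs(m[2])>.5: break
robot.move_gripper(.75);robot.hold(.3);rd('open')
p=robot.current_position()
robot.move_straight([p[0],p[1],.30],v=.1);rd('up')
# camera over the switch
psi=np.radians(75);y=np.array([np.sin(psi),-np.cos(psi)])
robot.move_pose(np.r_[S+.082*y,.27],down(psi));robot.hold(.2)
a,b=robot.current_position(),robot.current_tcp_rot();shot('wrist','f1');shot('side','f1s')
import json;log=json.load(open('poses.json'));log['f1']=[list(a),list(b)]
robot.move_pose(np.r_[S+.03*y,.27],down(psi));robot.hold(.2)
a,b=robot.current_position(),robot.current_tcp_rot();shot('wrist','f2');log['f2']=[list(a),list(b)]
json.dump(log,open('poses.json','w'))
o=[]
for n in('f1','f2'):
    u=project('wrist',[*S,.12],*map(np.array,log[n]))[0].astype(int);print(n,u-50)
    g=cv2.imread(f'pics/{n}.png')[max(u[1]-50,0):u[1]+50,u[0]-50:u[0]+50];g=(255*(g/255.)**.5).astype(np.uint8);o.append(cv2.resize(g,(400,400),interpolation=cv2.INTER_CUBIC))
cv2.imwrite('pics/f.png',np.hstack(o));print(robot.current_clock())
s=cv2.imread('pics/f1s.png')[190:300,190:330];cv2.imwrite('pics/fs.png',cv2.resize(s,None,fx=4,fy=4,interpolation=cv2.INTER_CUBIC))
E
```

```text
-11.5 u=-0.5 yaw -11.3 [ 0.49 -0.68] [ 5.4 -0.6  1.1] [-0.22 -1.01  0.22]
-13 u=-0.5 yaw -12.8 [ 0.46 -0.68] [ 5.3 -0.3  1.1] [-0.28 -1.09  0.16]
-14.5 u=-0.5 yaw -14.3 [ 0.5  -0.69] [ 5.5 -0.8  0.6] [-0.24 -1.11  0.15]
-16 u=-0.5 yaw -15.8 [ 0.49 -0.67] [ 5.5 -1.2  0.6] [-0.22 -1.06  0.19]
open u=-0.7 yaw -16.0 [ 0.01 -0.6 ] [ 0.7  0.2 -0.6] [-0.03 -0.05 -0.02]
up u=96.6 yaw -16.0 [-0.38 -0.59] [-0.4  0.6 -0. ] [-0.1  -0.05 -0.04]
f1 [230  57]
f2 [230 133]
35.2833
```

View pics/f.png

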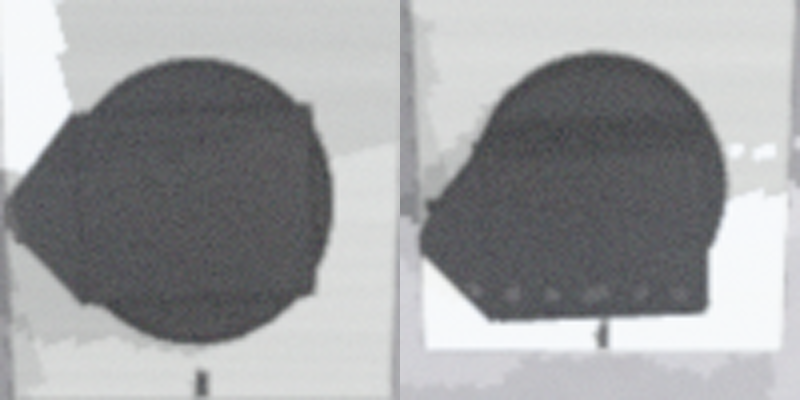

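View pics/fs.png

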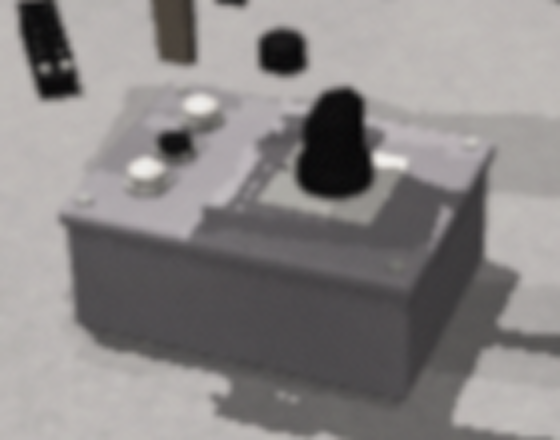

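f1 and f2 show the knob seated and upright, with the nose to the left near (232,109) in f1. I'll compute its angle and height.

```bash
python3 - <<'E'
from look import *
import json
log={k:tuple(map(np.array,v)) for k,v in json.load(open('poses.json')).items()}
r=lambda n,p:(lambda o,d:(o,d[0]))(*rays('wrist',[p],*log[n]))
F1=lambda x,y:(230+x/4,57+y/4)
F2=lambda x,y:(230+(x-400)/4,133+y/4)
for a,b in(((8,207),(422,238)),((85,303),(490,319)),((315,293),(707,311))):
    X,res=tri([r('f1',F1(*a)),r('f2',F2(*b))]);print(X,res[0])
P=onplane('wrist',[F1(8,207),F1(80,115),F1(310,103),F1(315,293),F1(85,303)],.144,*log['f1'])
ang=lambda v:np.degrees(np.arctan2(v[1],v[0]))
print('bar dir',ang(P[1]-P[2]),ang(P[4]-P[3]),'nose rel shaft',ang(P[0]-[.5368,.0739,0.144]),P[0])
c=onplane('wrist',[F1(197,200)],.11,*log['f1']);print('skirt centre',c)
print(robot.current_force(),robot.current_clock())
shot('top','ft');im=cv2.imread('pics/ft.png')[130:290,140:430];cv2.imwrite('pics/ftc.png',cv2.resize(im,None,fx=2.7,fy=2.7))
E
```

```text
[0.52985632 0.04697122 0.14357647] 3.575826559959425e-05
[0.54612923 0.05358068 0.14188524] 0.00032188621228936573
[0.5537489  0.08785953 0.14244478] 0.000126184310754082
bar dir -102.20714967558986 -102.58007373174364 nose rel shaft -104.46155691272946 [0.52987887 0.04706372 0.144     ]
skirt centre [[0.53610409 0.07406675 0.11      ]]
[-0.64214784 -0.03247476 -0.44837701] 35.2833
```

View pics/ftc.png

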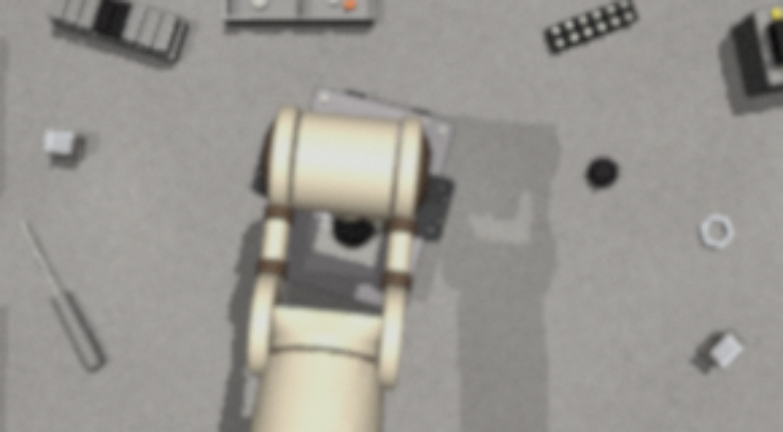

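The knob's top is at 0.142–0.1436 m (home would be 0.144). The nose is at -102°, which is 87° clockwise of station x, and the other parts look unmoved. I'm handing in.

```bash
python3 -c "
from station import robot
robot.hand_in();print(robot.current_clock())"
```

```text
the job is handed in; nothing more can be done
the job is handed in; nothing more can be done
```

The knob is snapped home on the shaft and turned clockwise to the end stop. I let go of it and handed the job in at about 35 s of the 72 s allowed; no verdict was reported.

**What I did:** I pinched the knob across its bar and brought the nose to -20°, where I had measured the flat of the shaft. It slid down freely to about 8 mm above the plate. It then snapped over the balls with about 5 N of push and bottomed on the plate, where I pressed to 18 N to confirm it was seated.

**Last checks:**
- **Height:** the knob's top measured 0.142–0.1436 m, against 0.144 m for fully home.
- **Position:** the skirt centre is about 0.7 mm from the shaft's axis.
- **Angle:** the bar points 87° clockwise of station x, inside the 80° stop plus 8° play.
- **Other parts:** none of them looked moved in the top view, and the wrist force was near zero at the end.

**What disagreed:**
- **Press force:** the push over the balls was below the stated 10–20 N.
- **End stop:** the turning torque never rose clearly there, staying at about 0.2 N m. The tool had turned to 91° while the knob measured 87°, so the pads probably slipped at the stop. The stop is confirmed by the measured nose angle, not by a felt rise in torque.

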